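Close the bar shaker and uncap its strainer

ROBOT

A 6-joint arm with a two-finger parallel gripper is mounted at the origin on a cart in front of the work surface, level with it; the furniture and walls round the work are solid. World frame = base frame: x ahead of the robot, y to its left, z up, the work surface at z = 0. Lengths are in m, angles in rad, forces in N, time in s.
With the tool pointing down it reaches from about 0.325 to 0.775 m from the base axis. Payload 5.5 kg.
Tool frame: the origin (TCP) lies where the fingers leave the gripper's body, on its centre line; the fingertips stand env.tip_extent ahead of it and the grasp point (between the pads) lies 54 mm ahead of it (env.tip_extent is the distance from the TCP to the fingertips, in m); z points along the fingers, y is the line along which they close (so a half turn about z gives the same grasp; the last joint's range is limited). The gripper opens to 85 mm and grips with 20 to 120 N. Pads are 22 mm wide; open, the fingers measure 114 mm over their backs; the gripper's body (76 mm by 85 mm) begins 54 mm behind the grasp point. The pads swing forward as they close: fully open they stand 13 mm farther back than shut.
Start: joints at [-0.057, 0.091, 1.231, -0, 1.82, -0.057], TCP at [0.6, -0, 0.304] pointing down, gripper open.
Joint ranges: [-2.87, 2.87], [-0.86, 2.18], [0.17, 2.46], [-1.51, 4.65], [0.06, 2.69], [-2.65, 2.65]. Speed limits (rad/s): [2.57, 2.57, 3.01, 3.14, 3.14, 3.14].

INTERFACE

Orientations are given as a 3x3 rotation matrix whose columns are the frame's x, y, z axes.
In Python, from rig import readout, viewer, env gives the robot as it stands. The module is installed in compiled form; this text tells all that it offers.
- The arm moves only by the shell command python3 -m handwheel 'ROWS'. ROWS is JSON, a list of rows, each an object of numbers: "dx", "dy", "dz": the shift along the tool's x, y, z each as a share of 15 cm, from -1 to 1; "wx", "wy", "wz": the turn, a rotation vector about the tool's x, y, z each as a share of pi/2 rad, from -1 to 1; "jaw": the closure, from -1 (fully open) to 1 (shut). A call has 1 to 20 rows; each row shifts and turns the commanded pose from where the row before left it, along the tool's axes as they then stand; what a row does not reach is not made up. A row lasts 1/12 s, in which the tool goes at most 41.7 mm and 7.16 degrees, less where a joint would pass 70% of its speed; a pose out of reach is approached as far as the arm can. A call with a number of a shift or a turn outside -1 to 1 is refused whole. A call with a gripper value outside its range is refused whole. The fingers move at their own pace and stop on an object; the grip force is fixed at half the most. Time passes only in rows, so rows that do not move let the fingers close. It gives the time, the measured TCP pose, the force, the opening and the grip force at its end, in the units of the state.
- readout.sense(): the state, without advancing time (a new reading comes with each control period).
- viewer.grab_frame(name): name is "scene" or "side" or "wrist"; returns the picture (384x512x3 uint8, blue, green, red); there is no depth.
- viewer.camera_info(name): a dict with "camera_matrix" (3x3 intrinsics, pixels), "pose" (4x4, takes a point from camera to world coordinates). Camera axes: x right, y down, z forward; pixel columns grow to the right and rows downward; lengths in m; the calibration is good to about 2 mm. A picture is of the moment at which its call begins: read the wrist's pose just before it. camera_info takes no time and is no camera call; for the wrist camera it gives the pose at the moment of the call.
- env.sign_off(): hands the job in; it is judged then, once.
The state is a dict: "t": time; "joints": joint angles; "dq": joint speeds; "effort": joint torques, N m; "ee_pos": TCP position; "tool_rot": TCP orientation; "force": force on the tool from outside, world axes, zero at the start; "ft_torque": the same for the moment, N m; "opening": finger opening in m; "grip_force": force on a finger pad.
Only numpy, scipy, OpenCV 4.12 (cv2) and the standard library are available. Lean on these libraries where they do the work, as an engineer would, in place of code of your own. Each camera call takes 0.05 s, during which the arm holds its last target. There are 200 camera calls.

TASK

Get the shaker ready to strain a drink: lift the long bar spoon out of the open tin and stand it bowl down in the larger steel milk pitcher, then set the strainer top on the tin with its cap still on, seated fully home and not dropped, and let go. Then lift off the cap alone, leaving the strainer seated in the tin, and finish still holding the cap in the gripper, raised a hand's breadth (about 10 cm) clear above the shaker. Do not lift the tin, tip anything over or disturb the other things on the bar.

Things in the scene. Friction and masses are not known exactly. Their poses are not given: they have to be found in the camera images.
- tin: open stainless shaker tin, 0.45 kg, standing loose on the counter: tapered, 118 mm high, 57 mm across at the foot, 72 mm outside and 68 mm inside at the mouth, floor 3 mm thick; origin under its centre, z up
- tin_mouth (a point): centre of the tin's mouth, at the height of its rim, 118 mm above the tin's origin
- bar_spoon: steel bar spoon, 195 mm, 70 g, bowl down in the tin, leaning on its rim some 23 degrees from vertical, away from the robot or sideways. Origin at the bowl's tip (low end), z up the stem, x square to the bowl's flat. Bowl 26 mm wide, 6 thick, to z 26; stem 7 mm thick; weight at the top 13 mm thick, z 151 to 192. Comes free when lifted straight up
- spoon_grip (a point): place to grip the bar spoon: the middle of the 13 mm weight, 171 mm up the stem from the bowl's tip
- strainer_top: steel strainer top (inner lid), 0.16 kg, loose, the cap nested on its neck. Origin under its centre, z up, mm: tapered skirt z 0-16 (59-64 across), flange z 16-20 (74 across), straight band z 20-42 (58 across, grip it here), shoulder to z 46, perforated neck z 46-63 (41 across). Round: yaw is free. Fully seated, its flange lies on the tin's rim, origin 102 mm above the tin's
- seat (a point): centre of the strainer top at the underside of its flange, 16 mm above its origin; meets tin_mouth when seated
- cap_ledge (a point): centre of the ledge round the strainer's neck on which the cap's rim rests, 46 mm above the strainer top's origin
- cap: round stainless cap (the outer lid), 50 g, sitting loosely over the strainer's neck: 49 mm across, 28 mm high, open below, straight sides for its lower 20 mm; origin at the centre of its lower rim, z up; nested, its top is 74 mm above the strainer top's origin. It is held only by its weight and lifts straight off
- pitcher: the larger steel milk pitcher, 92 mm wide, 127 mm from spout to handle, 111 mm high, loose, handle toward its own +y; origin under the middle of its outline, inner floor 6 mm up. The other, smaller pitcher is a bystander
- pitcher_mouth (a point): middle of the larger pitcher's mouth, 105 mm above its foot; the opening is about 60 mm across inside
- shot_glass: clear shot glass, 48 mm across, 61 mm high; bystander, origin under its centre
- cocoa_shaker: closed steel cocoa shaker with a rounded head, 43 mm across, 92 mm high; bystander, origin under its centre
- small_pitcher: the smaller steel milk pitcher, 72x99 mm, 88 mm high; bystander, not the one for the spoon; origin under its centre
- stirrer_jar: glass jar of wooden stirrers, 72 mm across, 148 mm high; bystander, origin under its centre
- tamper: tamper with wooden grip, 58 mm across, 90 mm high; bystander, origin under its centre
- teaspoon: short teaspoon lying on the counter, 130x26x11 mm; bystander, origin under its centre
- served_cup: white stoneware cup with a handle, 86x102x56 mm; bystander, origin under its centre
There are look-alikes about, which are no part of the job. Several things have the shape of the cap; the one meant has the colours described above.

How it is judged:
By the outcome, as a careful person would: the job done as asked, in the order asked, and still so for the second after the job is handed in, while the arm keeps its last pose, push and grip.
It also fails if it takes over 58 s, if anything falls off the work surface, if the arm or the gripper's body presses on something with over 40 N, if the wrist force passes 120 N, or if a joint passes its speed limit or range.

## Working session

There is one attempt and no reset: what is moved stays moved. The work goes in short steps, Python scripts to look and compute and a shell command to move; the robot and the scene stay as the last step left them, time stands still between calls to the robot, and variables do not carry over. Pictures are saved under pics/ and viewed, at most 10 in all, crops included, and the job is handed in when it is done.

```bash
mkdir -p pics; python3 - <<'E'
from rig import readout,viewer,env
import cv2,numpy as np
np.set_printoptions(precision=4,suppress=True)
print(readout.sense(),env.tip_extent)
for n in("scene","side","wrist"):
    c=viewer.camera_info(n);print(n,c["camera_matrix"],c["pose"])
    cv2.imwrite(f"pics/{n}0.png",viewer.grab_frame(n))
a=cv2.imread("pics/scene0.png");b=cv2.imread("pics/side0.png")
E
```

```text
{'t': 0.0, 'joints': array([-0.0567,  0.0919,  1.2319,  0.    ,  1.8198, -0.0567]), 'dq': array([-0.0003, -0.0001,  0.0003,  0.001 , -0.0006, -0.0011]), 'effort': array([  0.0019, -45.8738, -41.802 ,   0.0002,   0.0119,  -0.    ]), 'ee_pos': array([0.5998, 0.    , 0.3027]), 'tool_rot': array([[-0.    ,  1.    , -0.002 ],
       [ 1.    ,  0.    ,  0.0001],
       [ 0.0001, -0.002 , -1.    ]]), 'force': array([-0.4392, -0.4859, -0.0327]), 'ft_torque': array([-0.0428,  0.0326, -0.0184]), 'grip_force': 0.0, 'opening': 0.08560029982075627} 0.0726
scene [[483.3716   0.     249.1066]
 [  0.     483.3716 192.074 ]
 [  0.       0.       1.    ]] [[ 0.6755 -0.4328  0.597  -0.2743]
 [-0.7374 -0.3972  0.5464 -0.8896]
 [ 0.0006 -0.8093 -0.5874  0.9688]
 [ 0.      0.      0.      1.    ]]
side [[422.6938   0.     260.5388]
 [  0.     422.6938 195.6166]
 [  0.       0.       1.    ]] [[-0.9023 -0.1997  0.382   0.1505]
 [-0.4305  0.3737 -0.8216  0.86  ]
 [ 0.0213 -0.9058 -0.4231  0.6299]
 [ 0.      0.      0.      1.    ]]
wrist [[345.7969   0.     250.1745]
 [  0.     345.7969 191.1199]
 [  0.       0.       1.    ]] [[ 1.     -0.0003 -0.0014  0.5994]
 [-0.0007 -0.9463 -0.3233  0.0823]
 [-0.0012  0.3233 -0.9463  0.372 ]
 [ 0.      0.      0.      1.    ]]
```

View pics/scene0.png

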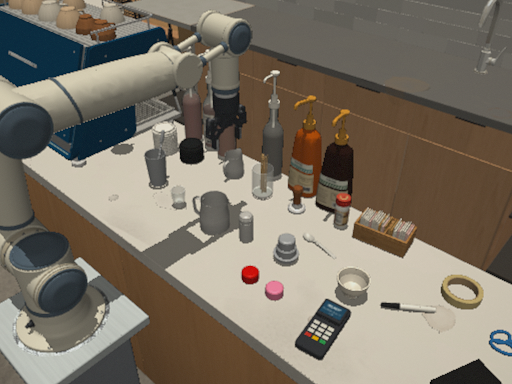

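View pics/side0.png

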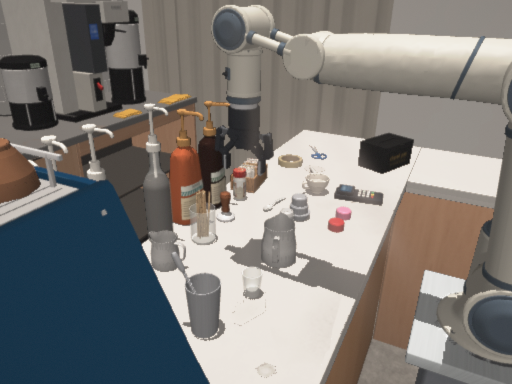

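View pics/wrist0.png

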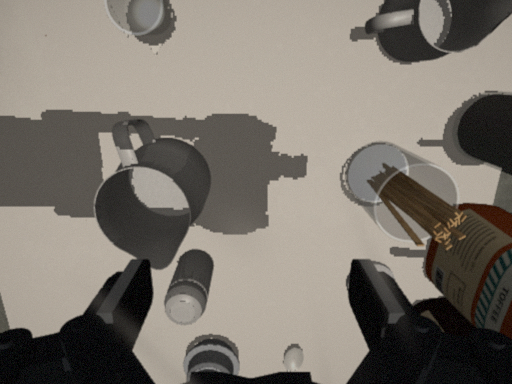

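The scene view shows the tin with the leaning spoon at scene (156,168) / side (204,305). The larger pitcher is at scene (213,213) / side (280,240).

Things that could be mistaken for the targets:
- **Cap:** steel cap on the strainer at scene (287,241), red cap at (250,274), pink cap at (274,290), black lid at (191,150).
- **Pitcher:** large one at (213,213), small one at (234,163).
- **Spoon:** bar spoon at (150,153), teaspoon at (319,243).

I choose the steel cap on the strainer, the large pitcher and the spoon in the tin, and will check them in one close crop.

```bash
python3 - <<'E'
import cv2,numpy as np
a=cv2.imread("pics/scene0.png");b=cv2.imread("pics/side0.png")
def crop(im,x,y,w,h,s):
    c=cv2.resize(im[y:y+h,x:x+w],None,fx=s,fy=s,interpolation=cv2.INTER_CUBIC)
    for k in range((-x)%10,w,10): cv2.line(c,(k*s,0),(k*s,5 if (x+k)%50 else 14),(0,0,255),1); cv2.putText(c,str(x+k),(k*s,22),0,.3,(0,0,255),1)
    for k in range((-y)%10,h,10): cv2.line(c,(0,k*s),(8,k*s),(0,0,255),1);cv2.putText(c,str(y+k),(10,k*s+4),0,.3,(0,0,255),1)
    return c
top=np.hstack([crop(a,135,140,60,55,6),crop(b,160,240,70,100,3),crop(b,280,185,50,50,4)[:300]][:1]+[crop(a,260,225,60,55,6)])
bot=np.hstack([crop(b,160,240,80,105,2) if 0 else crop(b,155,245,90,50,4), crop(b,270,185,90,50,4)])
bot=bot[:, :720]
out=np.vstack([top,bot]);cv2.imwrite("pics/crop1.png",out);print(out.shape)
E
```

```text
(530, 720, 3)
```

View pics/crop1.png

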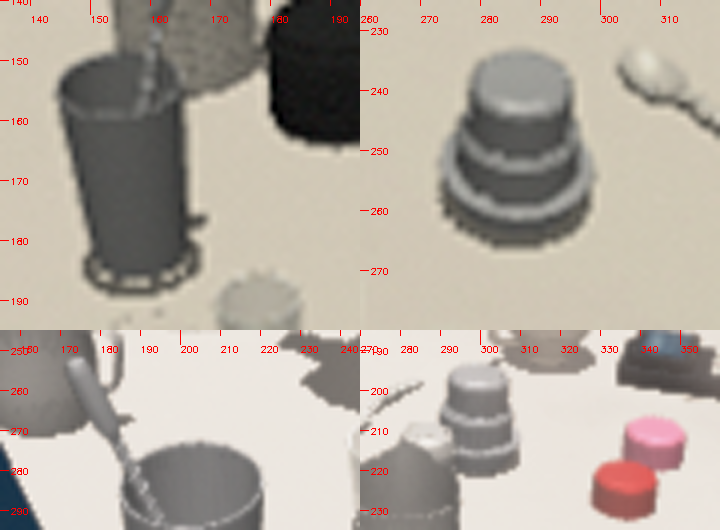

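The crop confirms it: the steel cap is nested on the stepped strainer, with cap top at scene (287,235) / side (298,197). The red and pink caps are separate. The tin's rim is centred near scene (155,153) / side (204,283). The spoon's weight runs from side (173,258) to (184,273).

```bash
cat > h.py <<'E'
from rig import readout,viewer,env
import cv2,numpy as np
np.set_printoptions(precision=4,suppress=True)
def ray(c,p):
    K,T=c["camera_matrix"],c["pose"]; d=T[:3,:3]@np.linalg.solve(K,[p[0],p[1],1]); return T[:3,3],d
def onz(c,p,z):
    o,d=ray(c,p); return o+d*(z-o[2])/d[2]
def tri(ca,pa,cb,pb):
    o,d=ray(ca,pa);q,e=ray(cb,pb)
    s=np.linalg.lstsq(np.c_[d,-e],q-o,rcond=None)[0]; A=o+d*s[0];B=q+e*s[1]
    return (A+B)/2,np.linalg.norm(A-B)
def proj(c,P):
    T=np.linalg.inv(c["pose"]); v=c["camera_matrix"]@(T[:3,:3]@np.asarray(P)+T[:3,3]); return v[:2]/v[2]
E
python3 - <<'E'
from h import *
S=viewer.camera_info("scene");D=viewer.camera_info("side");W=viewer.camera_info("wrist")
print("tin rim",onz(S,(154.3,153.6),.118),onz(D,(204,283.5),.118),tri(S,(154.3,153.6),D,(204,283.5)))
print("tin foot",onz(S,(157,183),.0))
print("cap top",onz(S,(286.8,235),.074),onz(D,(298,197.5),.074),tri(S,(286.8,235),D,(298,197.5)))
print("pitcher wrist",onz(W,(150,215),.108), onz(S,(211,200),.108))
for l in np.arange(.9,1.3,.05)[:0]: pass
o,d=ray(D,(173.5,258)); e,f=ray(D,(184.5,273))
for z in (.15,.16,.17,.18,.19,.2): print(z,onz(D,(173.5,258),z),proj(S,onz(D,(173.5,258),z)),onz(D,(184.5,273),z-.038),proj(S,onz(D,(184.5,273),z-.038)))
a=cv2.imread("pics/scene0.png")[95:175,120:220]
cv2.imwrite("pics/c2.png",cv2.resize(a,None,fx=7,fy=7,interpolation=cv2.INTER_CUBIC))
E
```

```text
tin rim [0.5372 0.2856 0.118 ] [0.5348 0.2881 0.118 ] (array([0.5368, 0.2862, 0.117 ]), np.float64(0.0019715839511598053))
tin foot [ 0.5321  0.2857 -0.    ]
cap top [ 0.5553 -0.2739  0.074 ] [ 0.5441 -0.2616  0.074 ] (array([ 0.5518, -0.2737,  0.0711]), np.float64(0.009186150203338888))
pitcher wrist [ 0.5163 -0.0288  0.108 ] [ 0.4946 -0.0327  0.108 ]
0.15 [0.6108 0.2804 0.15  ] [171.3    137.7862] [0.5941 0.2697 0.112 ] [170.6163 150.342 ]
0.16 [0.6012 0.2925 0.16  ] [166.5407 135.0512] [0.5855 0.2811 0.122 ] [166.2354 147.6111]
0.17 [0.5916 0.3046 0.17  ] [161.7523 132.2995] [0.577  0.2925 0.132 ] [161.8291 144.8643]
0.18 [0.582  0.3167 0.18  ] [156.9346 129.531 ] [0.5684 0.3039 0.142 ] [157.3973 142.1017]
0.19 [0.5725 0.3287 0.19  ] [152.0873 126.7455] [0.5598 0.3153 0.152 ] [152.9397 139.3229]
0.2 [0.5629 0.3408 0.2   ] [147.2102 123.9428] [0.5513 0.3267 0.162 ] [148.456  136.5279]
```

View pics/c2.png

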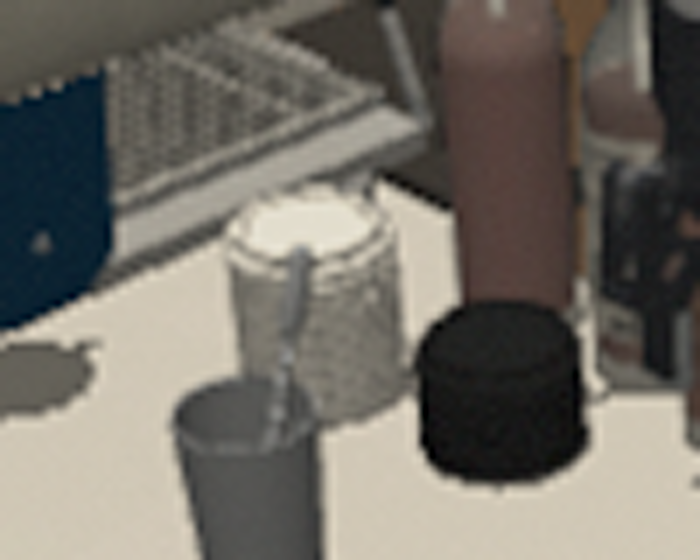

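The crop shows the spoon's top at scene (162.9,131.4) and the lower end of its weight at (161,144.3). It leans away from the robot and to the left. I'll bring the wrist camera over the tin for a precise fix.

```bash
python3 - <<'E'
from h import *
S=viewer.camera_info("scene");D=viewer.camera_info("side")
print(tri(S,(162.9,131.4),D,(173.7,253.8)),tri(S,(161,144.3),D,(183.7,271)))
print(tri(S,(286.8,235),D,(299.3,196.3)))
E
python3 -m handwheel '[{"dx":0.1,"dy":-0.15},{"dx":0.25,"dy":-0.12},{"dx":0.25},{"dx":0.25},{"dx":0.25},{"dx":0.25},{"dx":0.25},{"dx":0.2},{"dx":0.1},{}]'
python3 - <<'E'
from h import *
W=viewer.camera_info("wrist");print(W["pose"]);np.save("w1.npy",W["pose"])
a=viewer.grab_frame("wrist");cv2.imwrite("pics/w1.png",a)
print(readout.sense()["ee_pos"],readout.sense()["t"])
print(proj(W,(.536,.287,.118)))
E
```

```text
(array([0.5938, 0.2996, 0.1753]), np.float64(0.0017069530972393992)) (array([0.5763, 0.2937, 0.1359]), np.float64(0.003939815415466433))
(array([ 0.5485, -0.2762,  0.0748]), np.float64(0.008905035674017162))
[[ 1.     -0.0004 -0.0011  0.5994]
 [-0.0007 -0.9463 -0.3233  0.0823]
 [-0.0009  0.3233 -0.9463  0.3721]
 [ 0.      0.      0.      1.    ]]
[0.5999 0.     0.3032] 0.2
[ 124.5237 -355.9891]invalid input at $[0]: expected keys dx, dy, dz, wx, wy, wz, jaw
```

View pics/w1.png

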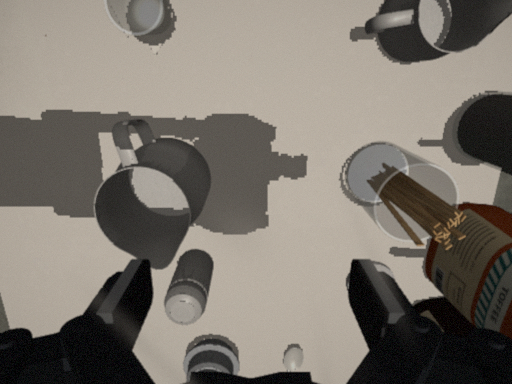

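The picture is unchanged because the move was refused: every row needs all the keys. I'll send it again with full rows.

```bash
python3 -m handwheel '[{"dx":0.1,"dy":-0.15,"dz":0,"wx":0,"wy":0,"wz":0,"jaw":-1},{"dx":0.25,"dy":-0.12,"dz":0,"wx":0,"wy":0,"wz":0,"jaw":-1},{"dx":0.25,"dy":0,"dz":0,"wx":0,"wy":0,"wz":0,"jaw":-1},{"dx":0.25,"dy":0,"dz":0,"wx":0,"wy":0,"wz":0,"jaw":-1},{"dx":0.25,"dy":0,"dz":0,"wx":0,"wy":0,"wz":0,"jaw":-1},{"dx":0.25,"dy":0,"dz":0,"wx":0,"wy":0,"wz":0,"jaw":-1},{"dx":0.25,"dy":0,"dz":0,"wx":0,"wy":0,"wz":0,"jaw":-1},{"dx":0.2,"dy":0,"dz":0,"wx":0,"wy":0,"wz":0,"jaw":-1},{"dx":0.1,"dy":0,"dz":0,"wx":0,"wy":0,"wz":0,"jaw":-1},{"dx":0,"dy":0,"dz":0,"wx":0,"wy":0,"wz":0,"jaw":-1}]'
python3 - <<'E'
from h import *
W=viewer.camera_info("wrist");print(W["pose"]);np.save("w1.npy",W["pose"])
a=viewer.grab_frame("wrist");cv2.imwrite("pics/w2.png",a)
print(readout.sense()["ee_pos"],readout.sense()["t"])
print(proj(W,(.536,.287,.118)),proj(W,(.594,.300,.175)))
E
```

```text
t: 1.03
ee_pos: [0.5588, 0.288, 0.3028]
tool_rot: [[-0.004, 1.0, -0.002], [1.0, 0.004, 0.0], [0.0, -0.002, -1.0]]
force: [0.5, -0.4, -0.1]
opening: 0.0849
grip_force: 0.0
[[ 1.      0.0034  0.0002  0.5581]
 [ 0.0033 -0.9463 -0.3232  0.3703]
 [-0.0009  0.3232 -0.9463  0.372 ]
 [ 0.      0.      0.      1.    ]]
[0.5592 0.2861 0.3031] 1.0833
[221.5871 186.7821] [309.5264 196.0216]
```

View pics/w2.png

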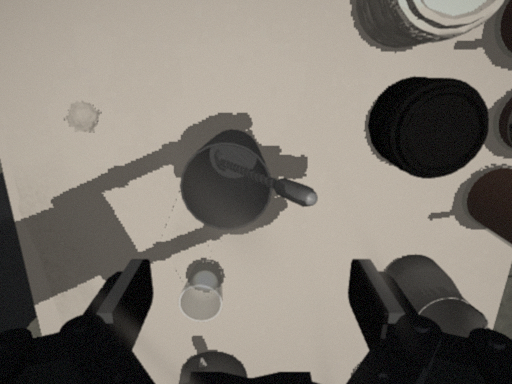

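The wrist view shows the tin's mouth centred at (227,186). The spoon's weight runs from (278,184) to (313,198), with the bowl near (222,160) inside the tin.

```bash
python3 - <<'E'
from h import *
W=viewer.camera_info("wrist");S=viewer.camera_info("scene");D=viewer.camera_info("side")
print("tin",onz(W,(227,186),.118))
for zt in(.175,.179,.183):
    A=onz(W,(311,197.5),zt);
    for c in (23,):
        B=onz(W,(278,184),zt-.041*np.cos(np.radians(c)));d=A-B
        print(A,B,np.degrees(np.arctan2(d[1],d[0])),np.linalg.norm(d),np.degrees(np.arctan2(np.hypot(*d[:2]),d[2])), "mid",(A+B)/2)
print("bowl",onz(W,(221,159),.012))
print(tri(S,(162.9,131.4),W,(312,198)),tri(D,(173.7,253.8),W,(312,198)),tri(S,(161,144.3),W,(278,184)))
E
```

```text
tin [0.5407 0.2855 0.118 ]
[0.5955 0.2968 0.175 ] [0.5784 0.2933 0.1373] 11.614669976120787 0.04156698538788314 24.77657293157698 mid [0.5869 0.2951 0.1561]
[0.5947 0.2983 0.179 ] [0.5781 0.2946 0.1413] 12.464077094800496 0.04141509498482065 24.317322142195433 mid [0.5864 0.2964 0.1601]
[0.594  0.2997 0.183 ] [0.5777 0.2959 0.1453] 13.350496476688988 0.041267467069547786 23.859687600376688 mid [0.5859 0.2978 0.1641]
bowl [0.5274 0.2812 0.012 ]
(array([0.5941, 0.2979, 0.1759]), np.float64(0.0038906862384876758)) (array([0.5966, 0.2961, 0.1733]), np.float64(0.0006602284114670676)) (array([0.5769, 0.2935, 0.1346]), np.float64(0.003895318262767169))
```

Two views agree to within a few millimetres. The grip point is at (0.586, 0.297, 0.161), leaning about 23° toward azimuth 14°. I'll turn the tool +76° so the pads lie along the lean, then descend.

```bash
python3 -m handwheel '[{"dx":0.07,"dy":0.18,"dz":0,"wx":0,"wy":0,"wz":0,"jaw":-1},{"dx":0,"dy":0,"dz":0,"wx":0,"wy":0,"wz":0.077,"jaw":-1},{"dx":0,"dy":0,"dz":0,"wx":0,"wy":0,"wz":0.077,"jaw":-1},{"dx":0,"dy":0,"dz":0,"wx":0,"wy":0,"wz":0.077,"jaw":-1},{"dx":0,"dy":0,"dz":0,"wx":0,"wy":0,"wz":0.077,"jaw":-1},{"dx":0,"dy":0,"dz":0,"wx":0,"wy":0,"wz":0.077,"jaw":-1},{"dx":0,"dy":0,"dz":0,"wx":0,"wy":0,"wz":0.077,"jaw":-1},{"dx":0,"dy":0,"dz":0,"wx":0,"wy":0,"wz":0.077,"jaw":-1},{"dx":0,"dy":0,"dz":0,"wx":0,"wy":0,"wz":0.077,"jaw":-1},{"dx":0,"dy":0,"dz":0,"wx":0,"wy":0,"wz":0.077,"jaw":-1},{"dx":0,"dy":0,"dz":0,"wx":0,"wy":0,"wz":0.077,"jaw":-1},{"dx":0,"dy":0,"dz":0,"wx":0,"wy":0,"wz":0.074,"jaw":-1},{"dx":0,"dy":0,"dz":0.15,"wx":0,"wy":0,"wz":0,"jaw":-1},{"dx":0,"dy":0,"dz":0.15,"wx":0,"wy":0,"wz":0,"jaw":-1},{"dx":0,"dy":0,"dz":0,"wx":0,"wy":0,"wz":0,"jaw":-1}]'
python3 - <<'E'
from h import *
W=viewer.camera_info("wrist")
print(readout.sense()["ee_pos"],readout.sense()["joints"])
a=viewer.grab_frame("wrist");cv2.imwrite("pics/w3.png",a)
print(proj(W,(.594,.2985,.18)),proj(W,(.578,.295,.143)))
# spoon vs bright ground: dark pixels around
print(np.where(a[:,:,1].mean(1)>0)[0].size)
for y in range(150,330,12):
    r=a[y,150:350].mean(1); print(y,''.join('#' if v<90 else '+' if v<140 else '.' for v in r[::3]))
E
```

```text
t: 2.33
ee_pos: [0.586, 0.293, 0.2534]
tool_rot: [[0.971, 0.24, -0.007], [0.24, -0.971, -0.004], [-0.008, 0.002, -1.0]]
force: [-0.7, -1.2, -1.8]
opening: 0.0856
grip_force: 0.0
[0.586  0.293  0.2534] [ 0.412   0.2429  1.1514 -0.0007  1.7554  1.7398]
[240.4543 241.3155] [241.5379 236.7425]
384
150 ..................+.##....####################################.....
162 .................##+###########################################+...
174 ...........++++++#++###########################################+...
186 ............++##+++++##########################################+...
198 .................++++#########################################++...
210 ..................+++#########################################.....
222 ...................+#########################+#+.......#######+....
234 ..................###########################...........######+....
246 ................##############################+.........+######....
258 ..............+#################################.........######+...
270 #.............##################################+........+######...
282 #.............+#################################.........#######+..
294 #+...............############################+............+#####+.#
306 +....................###################++............+++#######+..
318 ...........++................###########################+#######+..
```

```bash
python3 -m handwheel '[{"dx":0,"dy":-0.025,"dz":0.12,"wx":0,"wy":0,"wz":0,"jaw":-1},{"dx":0,"dy":0,"dz":0.12,"wx":0,"wy":0,"wz":0,"jaw":-1},{"dx":0,"dy":0,"dz":0,"wx":0,"wy":0,"wz":0,"jaw":0.6},{"dx":0,"dy":0,"dz":0,"wx":0,"wy":0,"wz":0,"jaw":1},{"dx":0,"dy":0,"dz":0,"wx":0,"wy":0,"wz":0,"jaw":1},{"dx":0,"dy":0,"dz":0,"wx":0,"wy":0,"wz":0,"jaw":1},{"dx":0,"dy":0,"dz":0,"wx":0,"wy":0,"wz":0,"jaw":1},{"dx":0,"dy":0,"dz":0,"wx":0,"wy":0,"wz":0,"jaw":1},{"dx":0,"dy":0,"dz":0,"wx":0,"wy":0,"wz":0,"jaw":1}]'
```

```text
t: 3.13
ee_pos: [0.5859, 0.2993, 0.224]
tool_rot: [[0.97, 0.243, 0.002], [0.243, -0.97, 0.001], [0.002, -0.0, -1.0]]
force: [0.2, 0.7, 2.1]
opening: 0.0111
grip_force: 58.4
```

```bash
python3 -m handwheel '[{"dx":0,"dy":0,"dz":-0.05,"wx":0,"wy":0,"wz":0,"jaw":1},{"dx":0,"dy":0,"dz":-0.1,"wx":0,"wy":0,"wz":0,"jaw":1},{"dx":0,"dy":0,"dz":-0.15,"wx":0,"wy":0,"wz":0,"jaw":1},{"dx":0,"dy":0,"dz":-0.15,"wx":0,"wy":0,"wz":0,"jaw":1},{"dx":0,"dy":0,"dz":-0.15,"wx":0,"wy":0,"wz":0,"jaw":1},{"dx":0,"dy":0,"dz":-0.15,"wx":0,"wy":0,"wz":0,"jaw":1},{"dx":0,"dy":0,"dz":-0.15,"wx":0,"wy":0,"wz":0,"jaw":1},{"dx":0,"dy":0,"dz":-0.1,"wx":0,"wy":0,"wz":0,"jaw":1},{"dx":0,"dy":0,"dz":-0.05,"wx":0,"wy":0,"wz":0,"jaw":1},{"dx":0,"dy":0,"dz":0,"wx":0,"wy":0,"wz":0,"jaw":1}]'
python3 - <<'E'
from h import *
out=[]
for n,r in(("scene",(100,60,160,180)),("side",(110,180,200,170))):
    a=viewer.grab_frame(n);cv2.imwrite(f"pics/{n}1.png",a);x,y,w,h=r
    out.append(cv2.resize(a[y:y+h,x:x+w],(400,400 if n=="x" else int(400*h/w)),interpolation=cv2.INTER_CUBIC)[:340])
cv2.imwrite("pics/c3.png",np.hstack(out))
W=viewer.camera_info("wrist");print(repr(W["pose"]))
a=viewer.grab_frame("wrist");cv2.imwrite("pics/w4.png",a)
E
```

```text
t: 3.97
ee_pos: [0.5856, 0.2992, 0.3831]
tool_rot: [[0.97, 0.243, 0.003], [0.243, -0.97, 0.002], [0.004, -0.001, -1.0]]
force: [0.7, 0.1, -0.6]
opening: 0.0113
grip_force: 58.4
array([[ 0.2419, -0.918 , -0.3142,  0.6661],
       [-0.9703, -0.2288, -0.0785,  0.3183],
       [ 0.0001,  0.3239, -0.9461,  0.4486],
       [ 0.    ,  0.    ,  0.    ,  1.    ]])
```

View pics/c3.png

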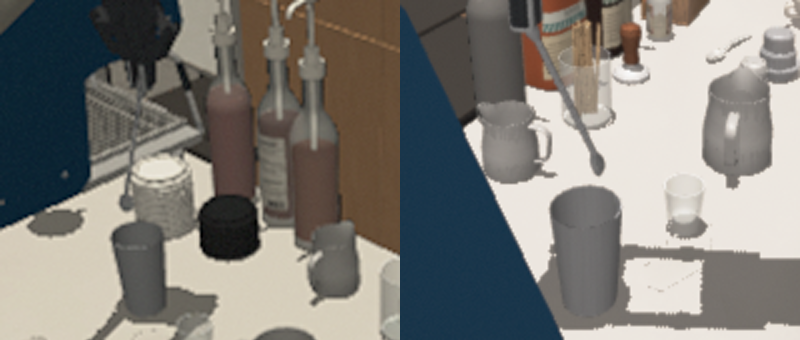

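The spoon is clear of the tin, and the tin still stands. The bowl tip is at scene (150,143) / side (209,266). Next I'll measure the pitcher's mouth.

```bash
python3 - <<'E'
from h import *
S=viewer.camera_info("scene");D=viewer.camera_info("side")
print("tip",tri(S,(150,142.8),D,(209,266)))
def crop(im,x,y,w,h,s):
    c=cv2.resize(im[y:y+h,x:x+w],None,fx=s,fy=s,interpolation=cv2.INTER_CUBIC)
    for k in range((-x)%10,w,10): cv2.line(c,(k*s,0),(k*s,5),(0,0,255),1); cv2.putText(c,str(x+k),(k*s,14),0,.3,(0,0,255),1)
    for k in range((-y)%10,h,10): cv2.line(c,(0,k*s),(8,k*s),(0,0,255),1);cv2.putText(c,str(y+k),(10,k*s+4),0,.3,(0,0,255),1)
    return c
a=crop(cv2.imread("pics/wrist0.png"),80,110,145,165,3)
b=crop(cv2.imread("pics/scene0.png"),188,185,50,60,5)
c=crop(cv2.imread("pics/side0.png"),255,208,50,39,5)
b=np.vstack([b,c]);out=np.hstack([a,b[:495]]);cv2.imwrite("pics/c4.png",out);print(out.shape)
E
```

```text
tip (array([0.5246, 0.2859, 0.1631]), np.float64(0.004155424970029057))
(495, 685, 3)
```

View pics/c4.png

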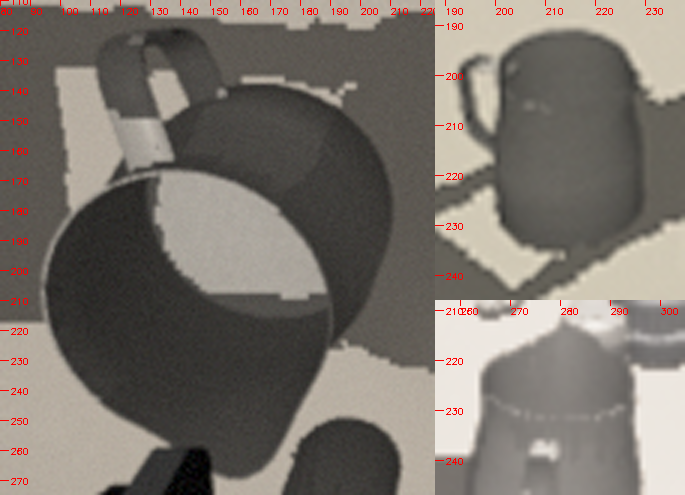

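The crop shows the larger pitcher's rim circle centred near wrist0 (142,212), radius about 47 px. The spout points toward the image bottom at (160,268) and the handle is at (133,145).

```bash
python3 - <<'E'
from h import *
S=viewer.camera_info("scene");D=viewer.camera_info("side");W=viewer.camera_info("wrist")
W0=dict(W);W0["pose"]=np.array([[1,-.0003,-.0014,.5994],[-.0007,-.9463,-.3233,.0823],[-.0012,.3233,-.9463,.372],[0,0,0,1]])
m=onz(W0,(142,212),.103);print("mouth",m,"L/R",onz(W0,(95,207),.103),onz(W0,(190,215),.103),"top",onz(W0,(133,167),.103),"spout",onz(W0,(160,268),.111),"handle",onz(W0,(133,130),.08))
print("belly",onz(W0,(163,190),.03))
t=np.linspace(0,2*np.pi,8,endpoint=False)
for c in (S,D): print(np.array([proj(c,m+.033*np.array([np.cos(u),np.sin(u),0])) for u in t]).round(0).tolist())
s=readout.sense();tip=np.array([.5246,.286,.163]);g=s["ee_pos"]+s["tool_rot"][:,2]*.054
d=g-tip;print("grasp",g,"dist",np.linalg.norm(d),"tilt",np.degrees(np.arccos(d[2]/np.linalg.norm(d))),"az",np.degrees(np.arctan2(d[1],d[0])))
E
```

```text
mouth [ 0.5082 -0.0281  0.103 ] L/R [ 0.4693 -0.0236  0.103 ] [ 0.5483 -0.0308  0.103 ] top [0.5049 0.0109 0.103 ] spout [ 0.5211 -0.077   0.111 ] handle [0.5004 0.0369 0.08  ]
belly [ 0.5079 -0.0333  0.03  ]
[[221.0, 194.0], [213.0, 192.0], [206.0, 194.0], [202.0, 199.0], [205.0, 204.0], [213.0, 205.0], [221.0, 203.0], [224.0, 198.0]]
[[268.0, 221.0], [267.0, 226.0], [274.0, 230.0], [284.0, 230.0], [291.0, 227.0], [291.0, 222.0], [284.0, 219.0], [275.0, 219.0]]
grasp [0.5855 0.2991 0.3247] dist 0.17324965846993692 tilt 21.07049985277869 az 12.14319648163382
```

The mouth centre is (0.508, −0.029) and agrees in all three views. The spoon is held 0.17 m above its tip, with a 21–22° lean. I'll carry it over and turn it mostly upright.

```bash
python3 -m handwheel '[{"dx":-0.054,"dy":0.1,"dz":0,"wx":0,"wy":0,"wz":0,"jaw":1},{"dx":-0.108,"dy":0.198,"dz":0,"wx":0,"wy":0,"wz":0,"jaw":1},{"dx":-0.108,"dy":0.198,"dz":0,"wx":0,"wy":0,"wz":0,"jaw":1},{"dx":-0.108,"dy":0.198,"dz":0,"wx":0,"wy":0,"wz":0,"jaw":1},{"dx":-0.108,"dy":0.198,"dz":0,"wx":0,"wy":0,"wz":0,"jaw":1},{"dx":-0.108,"dy":0.198,"dz":0,"wx":0,"wy":0,"wz":0,"jaw":1},{"dx":-0.108,"dy":0.198,"dz":0,"wx":0,"wy":0,"wz":0,"jaw":1},{"dx":-0.108,"dy":0.198,"dz":0,"wx":0,"wy":0,"wz":0,"jaw":1},{"dx":-0.108,"dy":0.198,"dz":0,"wx":0,"wy":0,"wz":0,"jaw":1},{"dx":-0.108,"dy":0.198,"dz":0,"wx":0,"wy":0,"wz":0,"jaw":1},{"dx":-0.054,"dy":0.1,"dz":0,"wx":0,"wy":0,"wz":0,"jaw":1},{"dx":0,"dy":0,"dz":0,"wx":0,"wy":0.0445,"wz":0,"jaw":1},{"dx":0,"dy":0,"dz":0,"wx":0,"wy":0.0445,"wz":0,"jaw":1},{"dx":0,"dy":0,"dz":0,"wx":0,"wy":0.0445,"wz":0,"jaw":1},{"dx":0,"dy":0,"dz":0,"wx":0,"wy":0.0445,"wz":0,"jaw":1},{"dx":0,"dy":0,"dz":0,"wx":0,"wy":0,"wz":0,"jaw":1},{"dx":0,"dy":0,"dz":0,"wx":0,"wy":0,"wz":0,"jaw":1}]'
python3 - <<'E'
from h import *
s=readout.sense();R=s["tool_rot"];print(s["ee_pos"],s["joints"])
t0=np.array([.5246,.286,.163])-[.5855,.2991,.3247]  # tip rel grasp, tool vertical
R0=np.array([[.97,.243,.003],[.243,-.97,.002],[.004,-.001,-1]])
tip=s["ee_pos"]+R[:,2]*.054+R@(R0.T@t0);print("tip",tip)
S=viewer.camera_info("scene");D=viewer.camera_info("side");print(proj(S,tip),proj(D,tip))
a=viewer.grab_frame("scene");b=viewer.grab_frame("side")
cv2.imwrite("pics/scene2.png",a);cv2.imwrite("pics/side2.png",b)
a=cv2.absdiff(a,cv2.imread("pics/scene1.png")).max(2);b=cv2.absdiff(b,cv2.imread("pics/side1.png")).max(2)
for im,c in((a,S),(b,D)):
    p=proj(c,tip).astype(int); 
    for y in range(p[1]-24,p[1]+14,2): print(y,p[0]-20,''.join('#' if v>40 else '.' for v in im[y,p[0]-20:p[0]+20]))
E
```

```text
t: 5.53
ee_pos: [0.4998, -0.0288, 0.3792]
tool_rot: [[0.933, 0.242, 0.265], [0.232, -0.97, 0.067], [0.273, -0.001, -0.962]]
force: [0.5, 1.3, -0.5]
opening: 0.011
grip_force: 58.5
[ 0.4998 -0.0288  0.3792] [-0.1873 -0.3343  1.5058  0.1162  1.7171  1.1709]
tip [ 0.4976 -0.0272  0.1547]
[209.6923 185.9844] [283.856  207.3925]
161 189 ....................###.................
163 189 .....................##.................
165 189 ....................###.................
167 189 ....................###.................
169 189 ....................###.................
171 189 ....................###.................
173 189 ....................###.................
175 189 ....................###.................
177 189 ....................###.................
179 189 ....................###.................
181 189 ...................####.................
183 189 ..................#######...............
185 189 ..................#######...............
187 189 ...................######...............
189 189 ........................................
191 189 ...............................
[... 387 characters left out ...]
..............
193 263 ....................###.................
195 263 ....................###.................
197 263 ....................###.................
199 263 .....................###................
201 263 .....................###................
203 263 .....................###................
205 263 .....................###................
207 263 .....................###................
209 263 .....................##.................
211 263 ........................................
213 263 ........................................
215 263 .......................#................
217 263 ........................................
219 263 ........................................
```

The spoon tip is at scene (210,188) / side (285,209), matching the prediction over the mouth. I'll lower it straight down.

```bash
python3 -m handwheel '[{"dx":-0.0273,"dy":0,"dz":0.0962,"wx":0,"wy":0,"wz":0,"jaw":1},{"dx":-0.0546,"dy":0,"dz":0.1924,"wx":0,"wy":0,"wz":0,"jaw":1},{"dx":-0.0546,"dy":0,"dz":0.1924,"wx":0,"wy":0,"wz":0,"jaw":1},{"dx":-0.0546,"dy":0,"dz":0.1924,"wx":0,"wy":0,"wz":0,"jaw":1},{"dx":-0.0273,"dy":0,"dz":0.0962,"wx":0,"wy":0,"wz":0,"jaw":1},{"dx":0,"dy":0,"dz":0,"wx":0,"wy":0,"wz":0,"jaw":1},{"dx":0,"dy":0,"dz":0,"wx":0,"wy":0,"wz":0,"jaw":1}]'
python3 -m handwheel '[{"dx":-0.011,"dy":0,"dz":0.038,"wx":0,"wy":0,"wz":0,"jaw":1},{"dx":-0.011,"dy":0,"dz":0.038,"wx":0,"wy":0,"wz":0,"jaw":1},{"dx":0,"dy":0,"dz":0,"wx":0,"wy":0,"wz":0,"jaw":1},{"dx":0,"dy":0,"dz":0,"wx":0,"wy":0,"wz":0,"jaw":1}]'
```

```text
t: 6.22
ee_pos: [0.5009, -0.0282, 0.2593]
tool_rot: [[0.933, 0.243, 0.264], [0.234, -0.97, 0.067], [0.273, -0.001, -0.962]]
force: [0.9, -0.2, 0.4]
opening: 0.0108
grip_force: 58.5
t: 6.55
ee_pos: [0.501, -0.0285, 0.2489]
tool_rot: [[0.932, 0.243, 0.268], [0.233, -0.97, 0.067], [0.276, 0.0, -0.961]]
force: [-0.0, 0.7, -0.8]
opening: 0.0106
grip_force: 58.5
```

```bash
python3 -m handwheel '[{"dx":-0.011,"dy":0,"dz":0.038,"wx":0,"wy":0,"wz":0,"jaw":1},{"dx":0,"dy":0,"dz":0,"wx":0,"wy":0,"wz":0,"jaw":1},{"dx":0,"dy":0,"dz":0,"wx":0,"wy":0,"wz":0,"jaw":1}]'
python3 -m handwheel '[{"dx":-0.008,"dy":0,"dz":0.026,"wx":0,"wy":0,"wz":0,"jaw":1},{"dx":0,"dy":0,"dz":0,"wx":0,"wy":0,"wz":0,"jaw":1},{"dx":0,"dy":0,"dz":0,"wx":0,"wy":0,"wz":0,"jaw":1}]'
```

```text
t: 6.8
ee_pos: [0.5008, -0.0285, 0.2423]
tool_rot: [[0.933, 0.243, 0.267], [0.233, -0.97, 0.067], [0.276, -0.0, -0.961]]
force: [0.3, 0.7, -1.0]
opening: 0.0108
grip_force: 58.5
t: 7.05
ee_pos: [0.5007, -0.0285, 0.2381]
tool_rot: [[0.933, 0.243, 0.267], [0.233, -0.97, 0.067], [0.276, -0.0, -0.961]]
force: [-0.1, -0.0, -1.3]
opening: 0.0107
grip_force: 58.5
```

```bash
python3 -m handwheel '[{"dx":-0.0055,"dy":0,"dz":0.019,"wx":0,"wy":0,"wz":0,"jaw":1},{"dx":0,"dy":0,"dz":0,"wx":0,"wy":0,"wz":0,"jaw":1},{"dx":0,"dy":0,"dz":0,"wx":0,"wy":0,"wz":0,"jaw":1}]'
python3 -m handwheel '[{"dx":0,"dy":0,"dz":0,"wx":0,"wy":0,"wz":0,"jaw":0.4},{"dx":0,"dy":0,"dz":0,"wx":0,"wy":0,"wz":0,"jaw":0},{"dx":0,"dy":0,"dz":0,"wx":0,"wy":0,"wz":0,"jaw":-0.5},{"dx":0,"dy":0,"dz":0,"wx":0,"wy":0,"wz":0,"jaw":-1},{"dx":0,"dy":0,"dz":0,"wx":0,"wy":0,"wz":0,"jaw":-1},{"dx":0,"dy":0,"dz":-0.1,"wx":0,"wy":0,"wz":0,"jaw":-1},{"dx":0,"dy":0,"dz":-0.2,"wx":0,"wy":0,"wz":0,"jaw":-1},{"dx":0,"dy":0,"dz":-0.2,"wx":0,"wy":0,"wz":0,"jaw":-1},{"dx":0,"dy":0,"dz":-0.1,"wx":0,"wy":0,"wz":0,"jaw":-1},{"dx":0,"dy":0,"dz":0,"wx":0,"wy":0,"wz":0,"jaw":-1}]'
python3 - <<'E'
from h import *
S=viewer.camera_info("scene");D=viewer.camera_info("side")
for n,c in(("scene",S),("side",D)):
    a=viewer.grab_frame(n);cv2.imwrite(f"pics/{n}3.png",a)
    d=cv2.absdiff(a,cv2.imread(f"pics/{n}{1}.png")).max(2)
    p=proj(c,(.508,-.03,.15)).astype(int)
    for y in range(p[1]-32,p[1]+50,3): print(y,p[0]-28,''.join('#' if v>40 else '.' for v in d[y,p[0]-28:p[0]+28]))
E
```

```text
t: 7.3
ee_pos: [0.5008, -0.0285, 0.2353]
tool_rot: [[0.933, 0.243, 0.267], [0.233, -0.97, 0.067], [0.276, -0.0, -0.961]]
force: [-0.3, 0.2, -0.9]
opening: 0.0114
grip_force: 58.6
t: 8.13
ee_pos: [0.477, -0.0348, 0.3273]
tool_rot: [[0.93, 0.242, 0.275], [0.233, -0.97, 0.065], [0.283, 0.004, -0.959]]
force: [0.0, -0.7, 0.7]
opening: 0.0853
grip_force: 0.0
154 184 .....................................#####..............
157 184 .....................................###................
160 184 ........................................................
163 184 ........................................................
166 184 ........................................................
169 184 ........................................#...............
172 184 .....................................##.................
175 184 .....................................####...............
178 184 ###.................................#####...............
181 184 ###.................................####................
184 184 ##.................................###..................
187 184 .....................
[... 2195 characters left out ...]
.....................................#............
229 252 ........................................................
232 252 ........................................................
235 252 ........................................................
238 252 ........................................................
241 252 ........................................................
244 252 ............................................###.........
247 252 ............................................############
250 252 ............................................#########...
253 252 ...........................................#############
256 252 ........#...................................############
```

The diffs show the spoon standing in the pitcher with its top at scene (224,169) / side (254,199). The pitcher's outline is unmoved. Next I'll set the tool upright and look at the strainer with the wrist camera.

```bash
python3 -m handwheel '[{"dx":0,"dy":0,"dz":0,"wx":0,"wy":-0.0445,"wz":0,"jaw":-1},{"dx":0,"dy":0,"dz":0,"wx":0,"wy":-0.0445,"wz":0,"jaw":-1},{"dx":0,"dy":0,"dz":0,"wx":0,"wy":-0.0445,"wz":0,"jaw":-1},{"dx":0,"dy":0,"dz":0,"wx":0,"wy":-0.0445,"wz":0,"jaw":-1},{"dx":0.014,"dy":0.238,"dz":0,"wx":0,"wy":0,"wz":0,"jaw":-1},{"dx":0.014,"dy":0.238,"dz":0,"wx":0,"wy":0,"wz":0,"jaw":-1},{"dx":0.014,"dy":0.238,"dz":0,"wx":0,"wy":0,"wz":0,"jaw":-1},{"dx":0.014,"dy":0.238,"dz":0,"wx":0,"wy":0,"wz":0,"jaw":-1},{"dx":0.014,"dy":0.238,"dz":0,"wx":0,"wy":0,"wz":0,"jaw":-1},{"dx":0.014,"dy":0.238,"dz":0,"wx":0,"wy":0,"wz":0,"jaw":-1},{"dx":0.014,"dy":0.238,"dz":0,"wx":0,"wy":0,"wz":0,"jaw":-1},{"dx":0,"dy":0,"dz":0,"wx":0,"wy":0,"wz":0,"jaw":-1},{"dx":0,"dy":0,"dz":0,"wx":0,"wy":0,"wz":0,"jaw":-1}]'
python3 - <<'E'
from h import *
S=viewer.camera_info("scene");W=viewer.camera_info("wrist");np.save("w5.npy",W["pose"])
a=viewer.grab_frame("wrist");cv2.imwrite("pics/w5.png",a)
P=np.array([.552,-.274,.074])
print("cap pred",proj(W,P),"foot",proj(W,(.552,-.274,0)),readout.sense()["tool_rot"])
print("cocoa",onz(S,(246,215),.085),"red",onz(S,(250,271),.028),"teasp",onz(S,(308,238),.005))
def crop(im,x,y,w,h,s):
    c=cv2.resize(im[y:y+h,x:x+w],None,fx=s,fy=s,interpolation=cv2.INTER_CUBIC)
    for k in range((-x)%20,w,20): cv2.line(c,(k*s,0),(k*s,5),(0,0,255),1); cv2.putText(c,str(x+k),(k*s,14),0,.35,(0,0,255),1)
    for k in range((-y)%20,h,20): cv2.line(c,(0,k*s),(8,k*s),(0,0,255),1);cv2.putText(c,str(y+k),(10,k*s+4),0,.35,(0,0,255),1)
    return c
cv2.imwrite("pics/c5.png",crop(a,120,60,260,195,3))
E
```

```text
t: 9.32
ee_pos: [0.5516, -0.275, 0.3176]
tool_rot: [[0.971, 0.24, -0.006], [0.24, -0.971, 0.003], [-0.005, -0.005, -1.0]]
force: [-0.2, 0.5, -0.0]
opening: 0.0853
grip_force: 0.0
cap pred [249.4418 164.8022] foot [249.873  148.1229] [[ 0.9703  0.2418 -0.004 ]
 [ 0.2418 -0.9703  0.0027]
 [-0.0032 -0.0036 -1.    ]]
cocoa [ 0.5337 -0.1379  0.085 ] red [ 0.4155 -0.2618  0.028 ] teasp [ 0.6517 -0.2819  0.005 ]
```

View pics/c5.png

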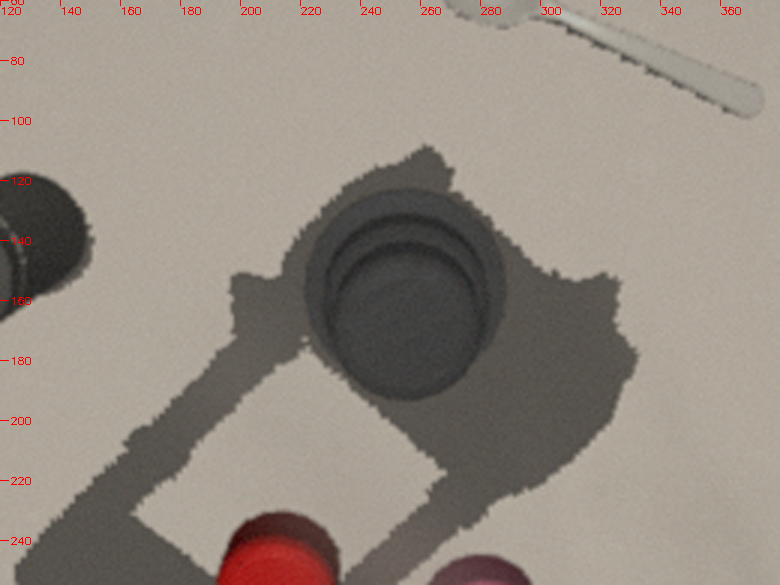

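The wrist view shows the strainer: cap top circle centred at (256,168), flange circle spanning x 222–288. The red cap at (213,248) and the cocoa shaker at (125,140) are well clear.

```bash
python3 - <<'E'
from h import *
W=viewer.camera_info("wrist");s=readout.sense();R=s["tool_rot"]
p=onz(W,(256,168),.074);print(p, "edges",onz(W,(231.7,168),.074),onz(W,(280.2,168),.074),"flange",onz(W,(221.7,155),.02),onz(W,(288.3,155),.02),"ftop",onz(W,(255,122.7),.02))
d=p-s["ee_pos"];d[2]=0;print(s["ee_pos"],(R.T@d)/.15)
E
```

```text
[ 0.5505 -0.2796  0.074 ] edges [ 0.545  -0.2575  0.074 ] [ 0.556  -0.3017  0.074 ] flange [ 0.5416 -0.2441  0.02  ] [ 0.5591 -0.3143  0.02  ] ftop [ 0.584  -0.2707  0.02  ]
[ 0.5516 -0.2737  0.319 ] [-0.0167  0.0365 -0.0001]
```

```bash
python3 -m handwheel '[{"dx":-0.02,"dy":0.038,"dz":0.1,"wx":0,"wy":0,"wz":0,"jaw":-1},{"dx":0,"dy":0,"dz":0.22,"wx":0,"wy":0,"wz":0,"jaw":-1},{"dx":0,"dy":0,"dz":0.22,"wx":0,"wy":0,"wz":0,"jaw":-1},{"dx":0,"dy":0,"dz":0.22,"wx":0,"wy":0,"wz":0,"jaw":-1},{"dx":0,"dy":0,"dz":0.22,"wx":0,"wy":0,"wz":0,"jaw":-1},{"dx":0,"dy":0,"dz":0.22,"wx":0,"wy":0,"wz":0,"jaw":-1},{"dx":0,"dy":0,"dz":0.15,"wx":0,"wy":0,"wz":0,"jaw":-1},{"dx":0,"dy":0,"dz":0.08,"wx":0,"wy":0,"wz":0,"jaw":-1},{"dx":0,"dy":0,"dz":0,"wx":0,"wy":0,"wz":0,"jaw":-1},{"dx":0,"dy":0,"dz":0,"wx":0,"wy":0,"wz":0,"jaw":-1},{"dx":0,"dy":0,"dz":0,"wx":0,"wy":0,"wz":0,"jaw":-1}]'
```

```text
t: 10.28
ee_pos: [0.551, -0.2797, 0.1101]
tool_rot: [[0.97, 0.243, 0.003], [0.243, -0.97, -0.002], [0.003, 0.003, -1.0]]
force: [0.2, 0.0, 0.3]
opening: 0.0854
grip_force: 0.0
```

```bash
python3 -m handwheel '[{"dx":0,"dy":0,"dz":0.092,"wx":0,"wy":0,"wz":0,"jaw":-1},{"dx":0,"dy":0,"dz":0,"wx":0,"wy":0,"wz":0,"jaw":-0.4},{"dx":0,"dy":0,"dz":0,"wx":0,"wy":0,"wz":0,"jaw":-0.2},{"dx":0,"dy":0,"dz":0,"wx":0,"wy":0,"wz":0,"jaw":0.2},{"dx":0,"dy":0,"dz":0,"wx":0,"wy":0,"wz":0,"jaw":1},{"dx":0,"dy":0,"dz":0,"wx":0,"wy":0,"wz":0,"jaw":1},{"dx":0,"dy":0,"dz":0,"wx":0,"wy":0,"wz":0,"jaw":1}]'
```

```text
t: 10.87
ee_pos: [0.5503, -0.2799, 0.0942]
tool_rot: [[0.97, 0.243, 0.001], [0.243, -0.97, -0.0], [0.001, 0.001, -1.0]]
force: [0.8, -0.4, 2.7]
opening: 0.0563
grip_force: 64.5
```

The strainer is gripped: opening 56 mm, and the spoon also read about 2 mm low. I'll lift it, carry it most of the way, and stop 14 cm short so the tin is visible past the strainer.

```bash
python3 -m handwheel '[{"dx":0,"dy":0,"dz":-0.04,"wx":0,"wy":0,"wz":0,"jaw":1},{"dx":0,"dy":0,"dz":-0.1,"wx":0,"wy":0,"wz":0,"jaw":1},{"dx":0,"dy":0,"dz":-0.18,"wx":0,"wy":0,"wz":0,"jaw":1},{"dx":0,"dy":0,"dz":-0.2,"wx":0,"wy":0,"wz":0,"jaw":1},{"dx":0,"dy":0,"dz":-0.2,"wx":0,"wy":0,"wz":0,"jaw":1},{"dx":0,"dy":0,"dz":-0.2,"wx":0,"wy":0,"wz":0,"jaw":1},{"dx":0,"dy":0,"dz":-0.2,"wx":0,"wy":0,"wz":0,"jaw":1},{"dx":0,"dy":0,"dz":-0.2,"wx":0,"wy":0,"wz":0,"jaw":1},{"dx":0,"dy":0,"dz":-0.18,"wx":0,"wy":0,"wz":0,"jaw":1},{"dx":0,"dy":0,"dz":-0.1,"wx":0,"wy":0,"wz":0,"jaw":1},{"dx":0,"dy":0,"dz":0,"wx":0,"wy":0,"wz":0,"jaw":1}]'
```

```text
t: 11.78
ee_pos: [0.5504, -0.2799, 0.339]
tool_rot: [[0.97, 0.243, 0.006], [0.243, -0.97, -0.004], [0.005, 0.005, -1.0]]
force: [-0.7, 0.3, -1.5]
opening: 0.0558
grip_force: 64.0
```

```bash
python3 -m handwheel '[{"dx":0.014,"dy":-0.06,"dz":0,"wx":0,"wy":0,"wz":0,"jaw":1},{"dx":0.028,"dy":-0.12,"dz":0,"wx":0,"wy":0,"wz":0,"jaw":1},{"dx":0.042,"dy":-0.18,"dz":0,"wx":0,"wy":0,"wz":0,"jaw":1},{"dx":0.0535,"dy":-0.23,"dz":0,"wx":0,"wy":0,"wz":0,"jaw":1},{"dx":0.0535,"dy":-0.23,"dz":0,"wx":0,"wy":0,"wz":0,"jaw":1},{"dx":0.0535,"dy":-0.23,"dz":0,"wx":0,"wy":0,"wz":0,"jaw":1},{"dx":0.0535,"dy":-0.23,"dz":0,"wx":0,"wy":0,"wz":0,"jaw":1},{"dx":0.0535,"dy":-0.23,"dz":0,"wx":0,"wy":0,"wz":0,"jaw":1},{"dx":0.0535,"dy":-0.23,"dz":0,"wx":0,"wy":0,"wz":0,"jaw":1},{"dx":0.0535,"dy":-0.23,"dz":0,"wx":0,"wy":0,"wz":0,"jaw":1},{"dx":0.0535,"dy":-0.23,"dz":0,"wx":0,"wy":0,"wz":0,"jaw":1},{"dx":0.0535,"dy":-0.23,"dz":0,"wx":0,"wy":0,"wz":0,"jaw":1},{"dx":0.042,"dy":-0.18,"dz":0,"wx":0,"wy":0,"wz":0,"jaw":1},{"dx":0.028,"dy":-0.12,"dz":0,"wx":0,"wy":0,"wz":0,"jaw":1},{"dx":0.014,"dy":-0.06,"dz":0,"wx":0,"wy":0,"wz":0,"jaw":1},{"dx":0,"dy":0,"dz":0,"wx":0,"wy":0,"wz":0,"jaw":1},{"dx":0,"dy":0,"dz":0,"wx":0,"wy":0,"wz":0,"jaw":1}]'
python3 - <<'E'
from h import *
W=viewer.camera_info("wrist");np.save("w6.npy",W["pose"]);a=viewer.grab_frame("wrist");cv2.imwrite("pics/w6.png",a)
c=proj(W,(.54,.2855,.118));print("pred",c)
g=cv2.GaussianBlur(a,(3,3),0).mean(2);x,y=c.astype(int)
for yy in range(y-60,y+64,4): print(yy,''.join(f"{int(v)//10:2d}" for v in g[yy,max(0,x-64):x+66:3] ))
print(max(0,x-64))
E
```

```text
t: 13.2
ee_pos: [0.5427, 0.1498, 0.3321]
tool_rot: [[0.97, 0.243, -0.002], [0.243, -0.97, -0.001], [-0.003, 0.001, -1.0]]
force: [1.0, -0.2, -1.4]
opening: 0.0557
grip_force: 64.0
pred [ 88.2647 139.5521]
79 1818181818181818181919191919191919191919191919191919191919191919191919191919191919191919
83 1818181818181819191919191919191919191919191919191919191919191919191919191919191919191919
87 1818181818181819191919191919191919191919191919191919191919191919191919191919191919191919
91 1818181819181918181919191919191919191919191919191919191919191919191919191919191919191919
95 1818181819191919191919191919191919181717151515141414141415151515151515141115131417181919
99 18181819191919191919191919181612 9 7 5 5 5 6 7101311 6 4 5 4 5 5 5 5 5 5 5 5 51012111517
103 18181818181919191919191814 9 4 3 3 4 4 4 4 4 4 4 4 5 813 9 5 4 5 4 5 5 5 5 5 5 5 5101410
107 181819191919191919191711 4 4 4 4 4 4 4 4 4 4 4 4 4 4 4 4 714 7 4 4 5 4 5 4 5 5 5 5 5 614
111 18181819191919191916 8 4 4 4 4 4 4 4 4 4 4 4 4 4 4 4 4 4 4111613 4 4 4 4 5 4 5 5 5 4 5 6
115 18181919191919191710 4 4 4 4 4 4 4 4 4 4 4 4 4 4 4 4 4 4 415
[... 1284 characters left out ...]
 6 6 6 6 6 6 6 6 6 6 9141919191919191919191919
175 191919191919191919191919191919181612 8 5 6 6 6 6 6 6 6 6 6101418191919191919201919191919
179 1919191919191919191919191919191919191817151311101011121417191919191919191919191919191919
183 1919191919191919191919191919191919191919191919191919191919191919191919191919191919191919
187 1919191919191919191919191919191919191919191919191919191919191919191919191919191919191919
191 1919191919191919191919191919191919191919191919191919191919191919191919191919191919191919
195 1919191919191919191919191919191919191919191919191919191919191919191919191919191919191919
199 1919191919191919191919191919191919191919191919191919191919191919191919191919191919191919
24
```

The tin's rim is clear on its left and lower arcs: left edge near (47,131), bottom near (88,179). I'll fit a circle of the known radius to those edge points cast onto the rim plane.

```bash
python3 - <<'E'
from h import *
from scipy.optimize import least_squares
W=viewer.camera_info("wrist");W["pose"]=np.load("w6.npy");g=cv2.imread("pics/w6.png").mean(2)
pts=[]
for y in range(103,165,2):
    r=g[y,24:110]; i=np.argmax(r<110); pts.append((24+i-(110-r[i])/(r[i-1]-r[i]),y))
for x in range(72,100,2):
    r=g[140:195,x]; i=np.argmax(r>110); pts.append((x,140+i-(r[i]-110)/(r[i]-r[i-1])))
P=np.array([onz(W,p,.1175)[:2] for p in pts])
f=least_squares(lambda v:np.hypot(*(P-v[:2]).T)-v[2],[.54,.285,.036],loss="soft_l1",f_scale=.0005)
f2=least_squares(lambda v:np.hypot(*(P-v).T)-.036,[.54,.285])
print(f.x,np.abs(f.fun).max(),f2.x)
# held strainer check & move
s=readout.sense();R=s["tool_rot"];d=np.r_[f2.x,0]-s["ee_pos"];d[2]=0;print(s["ee_pos"],R.T@d/.15)
E
```

```text
[0.5396 0.2857 0.0338] 0.0003636999602736335 [0.5412 0.2834]
[0.5429 0.1492 0.3327] [ 0.2053 -0.8709 -0.0009]
```

```bash
python3 -m handwheel '[{"dx":0.018,"dy":-0.08,"dz":0,"wx":0,"wy":0,"wz":0,"jaw":1},{"dx":0.036,"dy":-0.16,"dz":0,"wx":0,"wy":0,"wz":0,"jaw":1},{"dx":0.045,"dy":-0.2,"dz":0,"wx":0,"wy":0,"wz":0,"jaw":1},{"dx":0.045,"dy":-0.2,"dz":0,"wx":0,"wy":0,"wz":0,"jaw":1},{"dx":0.036,"dy":-0.16,"dz":0,"wx":0,"wy":0,"wz":0,"jaw":1},{"dx":0.02,"dy":-0.088,"dz":0,"wx":0,"wy":0,"wz":0,"jaw":1},{"dx":0,"dy":0,"dz":0.12,"wx":0,"wy":0,"wz":0,"jaw":1},{"dx":0,"dy":0,"dz":0.2,"wx":0,"wy":0,"wz":0,"jaw":1},{"dx":0,"dy":0,"dz":0.2,"wx":0,"wy":0,"wz":0,"jaw":1},{"dx":0,"dy":0,"dz":0.14,"wx":0,"wy":0,"wz":0,"jaw":1},{"dx":0,"dy":0,"dz":0.06,"wx":0,"wy":0,"wz":0,"jaw":1},{"dx":0,"dy":0,"dz":0,"wx":0,"wy":0,"wz":0,"jaw":1},{"dx":0,"dy":0,"dz":0,"wx":0,"wy":0,"wz":0,"jaw":1},{"dx":0,"dy":0,"dz":0,"wx":0,"wy":0,"wz":0,"jaw":1}]'
python3 - <<'E'
from h import *
s=readout.sense();print(s["ee_pos"],s["force"]);P=s["ee_pos"]
# strainer origin expected
o=P-np.array([0,0,.0942])
for n in("scene","side"):
    c=viewer.camera_info(n);a=viewer.grab_frame(n);cv2.imwrite(f"pics/{n}4.png",a);g=a.mean(2)
    print(n,"strainer",proj(c,o+[0,0,.018]),"rim",proj(c,(.5397,.2857,.118)))
    x,y=proj(c,(.5397,.2857,.118)).astype(int)
    for yy in range(y-28,y+16,2): print(yy,''.join(f"{int(v)//10:2d}" for v in g[yy,x-26:x+27]))
    print(x-26)
E
```

```text
t: 14.42
ee_pos: [0.5406, 0.2864, 0.2283]
tool_rot: [[0.97, 0.242, 0.003], [0.242, -0.97, 0.001], [0.004, -0.001, -1.0]]
force: [0.0, -0.2, 0.1]
opening: 0.0558
grip_force: 64.1
[0.5406 0.2864 0.2283] [ 0.0499 -0.2232  0.143 ]
scene strainer [153.8057 144.3525] rim [154.8808 153.3009]
125  3 3 3 3 3 2 6 7 3 2 2 2 2 3 2 2 2 2 2101411 8 7 2 2 2 5121612 2 3 3 3 3 3 2 2 2 1162218181916172020192020
127  3 3 3 3 3 3 2 6 6 3 4 2 2 2 2 2 2 2 61112 9 8 8 7 3 2 2 2 2 2 2 2 3 3 3 2 2 2 1 4162222211715201820202020
129  2 3 3 3 3 3 3 211171714 6 2 3 2 2 4 7 8 7 7 7 8 7 5 3 3 2 2 912 7 2 2 3 2 2 2 2 4152118151417171620202020
131  3 2 2 3 3 3 2 712151210 8 6 4 5 6 8 8 7 7 7 7 7 7 7 8 7 3 2 11316 2 2 3 2 2 2 2 3 91518181513121420202020
133  3 3 3 2 3 3 5 7 8 8 8 71112 6 7 5 8 8 9 9 9 9 9 9 9 9 8 7 3 2 3 2 2 3 2 3 2 4 711141515131213111117202019
135  3 2 3 2 3 6 7 7111517202016 6 7 5 7 8 8 8 8 9 9 8 8 8 8 7 6 3 2 2 2 3 3 91314141314131111 910111217202020
137  3 2 2 914141720202020192017 9 6 5 7 8 8 8 8 8 8 8 8 8 8 7 6 7 7 4 2 2 2 812111112121111131410101016202020
139 14172020202020191919201919201810 
[... 3433 characters left out ...]
1010 9 9 9 8112122222222222222
286 22222222222222222015 9 7 8 8 8 9 9 9 9101010101010101011101110101010101010101010 9 9 8 8112122222222222222
288 222222222222222222141510 8 8 8 9 9 9 9101010101010101010111111111010101010101010 9 8 8 8112122222222222222
290 2222222222222222221611131310 9 9 9 9 910101010101010101011111111101010101010 9 9 9 8 8 8122122222222222222
292 2222222222222222221811 9101111 9 9 8 9 91010101010101010111010101010 910 9 9 9 9 9 8 8 8132122222222222222
294 2222222222222222222112 9 9 9101010101010101010101011101010101010101010 9 9 9 9 9 9 8 8 9152122222222222222
296 2222222222222222222214 9 9 9 91010101010101010101010101010101010101010 9 9 9 9 9 9 8 8 9152122222222222222
176
```

Both views agree with the prediction: the strainer hangs centred over the rim. I'll descend gently while watching the force.

```bash
python3 -m handwheel '[{"dx":-0.006,"dy":0.003,"dz":0.05,"wx":0,"wy":0,"wz":0,"jaw":1},{"dx":0,"dy":0,"dz":0.05,"wx":0,"wy":0,"wz":0,"jaw":1},{"dx":0,"dy":0,"dz":0.04,"wx":0,"wy":0,"wz":0,"jaw":1},{"dx":0,"dy":0,"dz":0,"wx":0,"wy":0,"wz":0,"jaw":1},{"dx":0,"dy":0,"dz":0,"wx":0,"wy":0,"wz":0,"jaw":1}]'
python3 -m handwheel '[{"dx":0,"dy":0,"dz":0.02,"wx":0,"wy":0,"wz":0,"jaw":1},{"dx":0,"dy":0,"dz":0.02,"wx":0,"wy":0,"wz":0,"jaw":1},{"dx":0,"dy":0,"dz":0,"wx":0,"wy":0,"wz":0,"jaw":1},{"dx":0,"dy":0,"dz":0,"wx":0,"wy":0,"wz":0,"jaw":1}]'
```

```text
t: 14.93
ee_pos: [0.5389, 0.2858, 0.2036]
tool_rot: [[0.97, 0.243, -0.001], [0.243, -0.97, -0.001], [-0.001, 0.0, -1.0]]
force: [1.3, -0.7, -2.5]
opening: 0.0559
grip_force: 64.1
t: 15.27
ee_pos: [0.5391, 0.2858, 0.1986]
tool_rot: [[0.97, 0.243, 0.0], [0.243, -0.97, 0.0], [0.0, -0.0, -1.0]]
force: [1.6, 0.3, -1.5]
opening: 0.056
grip_force: 64.1
```

Expected seating height is about 0.196; no contact yet.

```bash
python3 -m handwheel '[{"dx":0,"dy":0,"dz":0.014,"wx":0,"wy":0,"wz":0,"jaw":1},{"dx":0,"dy":0,"dz":0,"wx":0,"wy":0,"wz":0,"jaw":1},{"dx":0,"dy":0,"dz":0,"wx":0,"wy":0,"wz":0,"jaw":1}]'
python3 -m handwheel '[{"dx":0,"dy":0,"dz":0.01,"wx":0,"wy":0,"wz":0,"jaw":1},{"dx":0,"dy":0,"dz":0,"wx":0,"wy":0,"wz":0,"jaw":1},{"dx":0,"dy":0,"dz":0,"wx":0,"wy":0,"wz":0,"jaw":1}]'
```

```text
t: 15.52
ee_pos: [0.5391, 0.2858, 0.1967]
tool_rot: [[0.97, 0.243, 0.0], [0.243, -0.97, 0.0], [0.0, -0.0, -1.0]]
force: [1.6, 0.4, -2.5]
opening: 0.0561
grip_force: 64.1
t: 15.77
ee_pos: [0.5395, 0.286, 0.1964]
tool_rot: [[0.97, 0.243, 0.002], [0.243, -0.97, 0.001], [0.002, -0.001, -1.0]]
force: [2.2, 1.4, 4.0]
opening: 0.0558
grip_force: 64.5
```

The flange is on the rim: z stopped at 0.1964 (0.1022 above the tin's foot) and the force rose. I'll release and back up.

```bash
python3 -m handwheel '[{"dx":0,"dy":0,"dz":0,"wx":0,"wy":0,"wz":0,"jaw":-0.5},{"dx":0,"dy":0,"dz":0,"wx":0,"wy":0,"wz":0,"jaw":-0.8},{"dx":0,"dy":0,"dz":0,"wx":0,"wy":0,"wz":0,"jaw":-1},{"dx":0,"dy":0,"dz":0,"wx":0,"wy":0,"wz":0,"jaw":-1},{"dx":0,"dy":0,"dz":-0.1,"wx":0,"wy":0,"wz":0,"jaw":-1},{"dx":0,"dy":0,"dz":-0.1,"wx":0,"wy":0,"wz":0,"jaw":-1},{"dx":0,"dy":0,"dz":0,"wx":0,"wy":0,"wz":0,"jaw":-1},{"dx":0,"dy":0,"dz":0,"wx":0,"wy":0,"wz":0,"jaw":-1}]'
python3 - <<'E'
from h import *
for n in("scene","side"):
    c=viewer.camera_info(n);a=viewer.grab_frame(n);cv2.imwrite(f"pics/{n}5.png",a)
    g=a.mean(2)
    print(n,"flange",proj(c,(.5395,.286,.12)),"captop",proj(c,(.5395,.286,.176)))
    if n=="side":
        for yy in range(255,312,3): print(yy,''.join('#' if v<70 else '+' if v<160 else '.' for v in g[yy,175:232]))
E
```

```text
t: 16.43
ee_pos: [0.5394, 0.2859, 0.2258]
tool_rot: [[0.97, 0.243, 0.002], [0.243, -0.97, 0.001], [0.002, -0.0, -1.0]]
force: [-0.7, 0.2, -1.1]
opening: 0.0851
grip_force: 0.0
scene flange [154.7098 152.7833] captop [152.7725 138.2282]
side flange [202.5144 281.4239] captop [201.4428 257.5284]
255 +++++.+###################+++++++++++....................
258 +++++.+########+#########++++++++++++++..................
261 ++++++++##############++#+++++++++++++++.................
264 ++++++......++########++++++++++++++++++.................
267 +++++++++++++#########+++++++++++++++++++................
270 .............+########+++++++++++++++++++++..............
273 .............+########+++++++++++++++++++++..............
276 .............++++++##++++++++++++++++++++++++............
279 .............++++++++++++++++++++++++++++++++++..........
282 .............++++++++++++++++++++++++++++++++++..........
285 ..............+++++++++++++++++++++++++++++++++..........
288 ..........+++...++++++++++++++++++++++++++++++...........
291 ...........+++++++++++++++++++++++++++++++++++...........
294 ...........+++++++++++++++++++++++++++++++++++...........
297 ............+++++++++++++++++++++++++++++++++............
300 ............+++++++++++++++++++++++++++++++++............
303 .............++++++++++++++++++++++++++++++++++++++......
306 .............++++++++++++++++++++++++++++++++++++++++++++
309 .............++++++++++++++++++++++++++++++++++++++++++++
```

```bash
python3 - <<'E'
from h import *
t=np.linspace(0,2*np.pi,72)
for n in("side","scene"):
    c=viewer.camera_info(n);g=cv2.imread(f"pics/{n}5.png").mean(2)
    for nm,r,z in(("tinrim",.036,.118),("flbot",.037,.118),("fltop",.037,.122),("band0",.029,.122)):
        q=np.array([proj(c,(.5395+r*np.cos(u),.286+r*np.sin(u),z)) for u in t]);print(n,nm,q.min(0).round(1),q.max(0).round(1))
    x0,x1,y0,y1=(182,226,270,306) if n=="side" else (132,178,138,172)
    for y in range(y0,y1,1 if n=="side" else 2): print(y,''.join(f"{int(v)//10:2d}" for v in g[y,x0:x1]))
E
```

```text
side tinrim [184.1 271.6] [220.8 293.8]
side flbot [183.6 271.3] [221.3 294.1]
side fltop [183.5 269.7] [221.3 292.4]
side band0 [187.6 272. ] [217.2 289.8]
270 22222222222010 4 3 4 4 3 3 3 51111 9 8101010101010101010 9 9 9 8 8 8 8122122222222222222
271 22222222222010 5 3 3 3 4 3 3 4 911 9 8101010101010101010 9 9 9 8 8 8 8112122222222222222
272 22222222222010 5 3 3 3 3 3 3 4 911 9 8101010101010101010 9 9 9 8 8 8 8112122222222222222
273 22222222222111 5 3 3 3 3 3 3 4 911 9 7101010101010101010 9 9 9 8 9 9 8101822222222222222
274 22222222222112 5 3 3 3 3 3 3 4 911 9 81010101010101010 9 9 9 9 8 9 9 8 91421222222222222
275 22222222222214 7 5 4 4 4 4 3 4 91110 9101010101010101010 9 9 9 9 9 9 9 81015192222222222
276 222222222221151110 9 9 7 6 6 7111110101010101010101010 9 9 910 9 9 9 8 8 810162122222222
277 22222222222014101010101010101011111111111010111010101010101010 9 9 9 8 7 8 9111722222222
278 2222222220181410 910101010111111111111101011111111101010101010 9 9 9 8 8 8 8 91221222222
279 222222211918141010 91010111111111111111111121111111110101010 9 9 9 8 8 7 7 8 81019222222
280 222222201
[... 3514 characters left out ...]
517202020202020202020
158 19191919191919191919192017 8 7 8 8 8 8 8 8 8 8 8 8 8 8 8 8 7 7 6 511182019201919191920202020
160 1920191919191919191919201812 6 7 7 8 8 8 8 8 8 8 8 8 8 7 7 7 7 6 610172019191920192019191920
162 1919191919191919191920192017 7 7 7 8 8 8 8 8 8 8 8 8 8 8 7 7 7 7 6 9162020202019201920191919
164 192019191919191919191919201812 6 7 8 8 8 8 8 8 8 8 8 8 8 7 7 7 6 6 9162020192020202020202019
166 201920201920192020202020202017 7 7 7 8 8 8 8 8 8 8 8 8 8 7 7 7 7 6 9162020201919202020202020
168 19191919191919191919202020201811 7 7 8 8 8 8 8 8 8 8 8 8 8 7 7 7 6 7152020201919192019191919
170 19191919191920202020192019202017 6 7 7 8 8 8 8 8 8 8 8 8 8 7 7 7 6 7152019191919192019191919
```

The bright strip at side x 185–188, y 279–288 is the lit flange top. The flange outline (x 184–221) matches the seated prediction and is level. Now I'll grip the cap on its straight side.

```bash
python3 -m handwheel '[{"dx":0,"dy":0,"dz":0.02,"wx":0,"wy":0,"wz":0,"jaw":-0.5},{"dx":0,"dy":0,"dz":0,"wx":0,"wy":0,"wz":0,"jaw":0},{"dx":0,"dy":0,"dz":0,"wx":0,"wy":0,"wz":0,"jaw":0.3},{"dx":0,"dy":0,"dz":0,"wx":0,"wy":0,"wz":0,"jaw":1},{"dx":0,"dy":0,"dz":0,"wx":0,"wy":0,"wz":0,"jaw":1},{"dx":0,"dy":0,"dz":0,"wx":0,"wy":0,"wz":0,"jaw":1},{"dx":0,"dy":0,"dz":0,"wx":0,"wy":0,"wz":0,"jaw":1}]'
```

```text
t: 17.12
ee_pos: [0.539, 0.2858, 0.2219]
tool_rot: [[0.97, 0.243, -0.0], [0.243, -0.97, -0.0], [-0.0, 0.0, -1.0]]
force: [-0.4, 0.8, -0.1]
opening: 0.0473
grip_force: 61.6
```

Opening is 47.3 mm, which fits the 49 mm cap with the usual 2 mm offset. Lifting slowly.

```bash
python3 -m handwheel '[{"dx":0,"dy":0,"dz":-0.02,"wx":0,"wy":0,"wz":0,"jaw":1},{"dx":0,"dy":0,"dz":-0.03,"wx":0,"wy":0,"wz":0,"jaw":1},{"dx":0,"dy":0,"dz":-0.05,"wx":0,"wy":0,"wz":0,"jaw":1},{"dx":0,"dy":0,"dz":-0.08,"wx":0,"wy":0,"wz":0,"jaw":1},{"dx":0,"dy":0,"dz":-0.1,"wx":0,"wy":0,"wz":0,"jaw":1},{"dx":0,"dy":0,"dz":-0.12,"wx":0,"wy":0,"wz":0,"jaw":1},{"dx":0,"dy":0,"dz":-0.12,"wx":0,"wy":0,"wz":0,"jaw":1},{"dx":0,"dy":0,"dz":-0.12,"wx":0,"wy":0,"wz":0,"jaw":1},{"dx":0,"dy":0,"dz":-0.1,"wx":0,"wy":0,"wz":0,"jaw":1},{"dx":0,"dy":0,"dz":-0.05,"wx":0,"wy":0,"wz":0,"jaw":1},{"dx":0,"dy":0,"dz":-0.02,"wx":0,"wy":0,"wz":0,"jaw":1},{"dx":0,"dy":0,"dz":0,"wx":0,"wy":0,"wz":0,"jaw":1},{"dx":0,"dy":0,"dz":0,"wx":0,"wy":0,"wz":0,"jaw":1},{"dx":0,"dy":0,"dz":0,"wx":0,"wy":0,"wz":0,"jaw":1}]'
python3 - <<'E'
from h import *
s=readout.sense();lift=s["ee_pos"][2]-.2219;print(s["ee_pos"],lift,s["force"])
t=np.linspace(0,2*np.pi,72)
for n in("side","scene"):
    c=viewer.camera_info(n);a=viewer.grab_frame(n);cv2.imwrite(f"pics/{n}6.png",a);g=a.mean(2)
    for nm,r,z in(("caprim",.0245,.148+lift),("flange",.037,.12),("neck top",.0205,.165),("band top",.029,.144)):
        q=np.array([proj(c,(.5395+r*np.cos(u),.286+r*np.sin(u),z)) for u in t]);print(n,nm,q.min(0).round(0),q.max(0).round(0))
    x0,x1,y0,y1=(178,228,210,300) if n=="side" else (130,178,95,190)
    for y in range(y0,y1,3): print(y,''.join(f"{int(v)//10:2d}" for v in g[y,x0:x1]))
    d=cv2.absdiff(a,cv2.imread(f"pics/{n}3.png")).max(2)>45
    print("pitcher diff px",d[slice(*((165,240) if n=="scene" else (195,265))),slice(*((192,240) if n=="scene" else (255,298)))].sum())
E
```

```text
t: 18.28
ee_pos: [0.539, 0.2857, 0.3422]
tool_rot: [[0.97, 0.243, -0.002], [0.243, -0.97, -0.001], [-0.002, 0.0, -1.0]]
force: [0.0, 0.1, -1.1]
opening: 0.0472
grip_force: 61.6
[0.539  0.2857 0.3422] 0.12032895600927451 [ 0.0402  0.1486 -1.1121]
side caprim [186. 209.] [213. 221.]
side flange [184. 271.] [221. 293.]
side neck top [191. 256.] [212. 268.]
side band top [187. 263.] [217. 280.]
210  8 8 8111414131312 910 5 4 4 4 4 4 4 3 4101110 91111111110101010 9 9 8 91719212222222215 8 6 6 6 6 6
213  8 8 81114141312121010 8 4 4 4 4 4 4 3 4 91110 81011111010101010 9 9 8 91721222223222216121314141412
216  7 8 81014141212121110 7 4 3 3 3 3 4 3 4 81110 71011101010101010 9 9 9131720212122232324242424242423
219  7 7 8 9121313131211101010 9 9 9 8 6 6 8111211101111111010101114171818181820211615172022232323232323
222  7 7 7 7 7 7 7 7 7 7 7 71011121313151513131313131312131413131416161515171820222222222222221915202019
225 2221212114121211121212131816171818191914131313131413141414131418191919181819222223232323222323232323
228 232322232323232323222222211817181819191513131313131415131313141919191818
[... 5165 characters left out ...]
20202020202017 6 7 8 8 8 8 8 8 8 8 8 8 8 7 7 7 6 7152020202020202020202020
173 20202020202020202020202020202020201812 7 7 8 8 8 8 8 8 8 8 8 7 7 7 7 6 6142020202020202020202020
176 2020202020202020202020202020202020201810 7 8 8 8 8 8 8 8 8 8 8 8 7 7 6 5142020202020202020202020
179 2020202020202020202020202020191717171715 7 7 8 8 8 8 8 8 8 8 8 7 7 7 6 5121820202020202020202020
182 202020202020202020202017 8 9 9 9 9 9 9 9 8 7 8 8 8 8 8 8 8 8 8 7 7 7 7 6 8 9 9152020202020202020
185 2020202020202020201914 9 9 9 910 9 9 9 9 9 9 9 8 8 8 8 8 8 8 8 7 8 9 9 910 9 9 9 9 9 910111110 9
188 2020202020202017 8 9 9 9 9 9 9 910 9 9 9 9 9 9 9 9 9 9 9 9 9 9 9 9 9 9 9 9 9 9 91113111011111111
pitcher diff px 250
```

The cap is held 12 cm up, and the bare strainer neck (side x 191–212, y 260–268) remains seated in the tin. One last check that the spoon and pitcher are unchanged; the diffs may be only the arm's shadow.

```bash
python3 - <<'E'
from h import *
for n,(x0,x1,y0,y1) in(("scene",(194,240,162,240)),("side",(250,300,192,270))):
    a=[cv2.imread(f"pics/{n}{k}.png").mean(2) for k in(0,3,6)]
    for y in range(y0,y1,4): print(y,*[''.join('#' if v<95 else '+' if v<140 else '.' for v in g[y,x0:x1]) for g in a])
E
```

```text
162 #####+.....................#+.....++#+++++++## #####+....................+#+......+++++++#+## #####+.....................#+......+++++++++##
166 .............................+++###++++++++++# .............................+++##+++++++++++# .............................+++#+++++++++++++
170 .............................+#####++++++++++# .............................+++###++++++++++# .............................+++##++++++++++++
174 ..............................+############### ...........................+++################ ...........................++++#######+++++###
178 .................................############+ ..........................++++...############+ ..........................++++...############+
182 .............................................. ..........................+#+................. ..........................+#+.................
186 .............................................. ..........................+................... ..............................................
190 .............................................. .........................+........
[... 4239 characters left out ...]
+....++++++++++++++++ ............+++++++...++++++++.....+++++++++++....
256 +++++++++++#++++++++++++++++++++++++++++++++++..++ ...........+++++++++++++++++++++++++++++++++++++++ ...........+++++++++++++++++++++++++++++++++++....
260 ++++++++++++++++++++++++++++++++++++++++++++#+.... ............++++++++++++++++++++++++++++++++#+++++ ............++++++++++++++++++++++++++++++++#+....
264 +++++++++++......+++++++++++++++++++++++++........ .................++++++++++++++++++++++++++.++++++ .................+++++++++++++++++++++++++........
268 ..........+++++++++++.+++++++..................... ........................++++++.....+++++++++++++++ ........................++++++....................
```

The pitcher outline and spoon are unchanged; only the shadows differ. I'll hand the job in.

```bash
python3 -c "
from rig import env
print(env.sign_off())"
```

```text
the job is handed in; nothing more can be done
None
```

The job is handed in at about 18 s of the 58 s: the spoon stands bowl down in the larger pitcher, the strainer is seated in the tin, and the cap is still gripped, its rim about 10 cm above the strainer; no verdict was returned.

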